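# Set the retractable speed dial to its tab

## Task

Set the speed on the grey controller box: push the sunk dial to make it pop out, turn it until its pointer line points at the metal tab clipped on the scale, then push the dial back in so that it stays down with the pointer still at the tab. Don't knock the tape measure, the sanding block or the tin about.

Things in the scene. Friction and masses are not known exactly. Their poses are not given: they have to be found in the camera images.
- controller: Grey box with dark top plate, 150 x 135 x 70 mm (x, y, z), fixed to the bench. Origin: centre of its underside; z up. The dial sits in the middle of its top, in a round opening of 58 mm in the plate, whose top is 70 mm above the origin; white scale ticks every 15 degrees surround it.
- dial_lift (a joint): Height of the dial, m: about 0.0005 = parked (latched in, too low to grasp), 0.022 = popped out, -0.0068 = pressed to its rigid stop. A push-push latch, like a retractable pen's: each press to the stop (past -0.006) and release changes over between parked and out; a shorter press may leave it as it was. Spring: about 2 N up when out, 4.5 N at the stop. It rises as the pushing finger rises.
- dial_turn (a joint): Angle of the dial, rad, relative to the box: at 0 the pointer points along the box's +x, growing counter-clockwise seen from above. Turns endlessly either way without stops; stays where it is left; friction about 0.05 N m. Not reduced to one turn.
- dial_top (a point): Centre of the flat top of the dial, on its axis; it lifts and turns with it, x along the pointer. The dial is a black upright fluted cylinder of 54 mm diameter, top edge rounded by 2.5 mm. Its top is 3 mm above the plate when parked, 25 mm above it when out (its side can then be gripped), 4 mm below it when pressed to the stop.
- pointer (a point): Outer end of the pointer, a pale metal line on the dial's top, 27 mm from the axis at the height of the dial's top.
- set_tab: Small pale metal tab, fixed on the scale of the box: a blunt nose 6 mm wide that points inwards at the dial, 31 to 43 mm from the dial's axis, widening to 14 mm from 43 to 55 mm; 3 mm thick (under 5 mm with its screw), on the plate. Origin: on the dial's axis, at the plate's top face; its +x runs from the axis through the middle of the tab.
- tape_measure: Bystander: yellow tape measure, 64 x 84 x 35 mm, lying loose on the bench. Origin: centre of underside.
- sanding_block: Bystander: brown sanding block, 62 x 101 x 28 mm, loose on the bench. Origin: centre of underside.
- tin: Bystander: round flat tin of 56 mm diameter, 21 mm high, loose on the bench. Origin: centre of underside.

How it is judged:
By the outcome, as a careful person would: the job done as asked, in the order asked, and still so for the second after the job is handed in, with the robot touching nothing.
It also fails if it takes over 72 s, if anything falls off the work surface, if the arm or the gripper's body presses on something with over 40 N, if the wrist force passes 120 N, or if a joint passes its speed limit or range.

## Robot

A 6-joint arm with a two-finger parallel gripper is mounted at the origin on a cart in front of the work surface, level with it; the furniture and walls round the work are solid. World frame = base frame: x ahead of the robot, y to its left, z up, the work surface at z = 0. Lengths are in mm, angles in degrees, forces in N, time in s.
With the tool pointing down it reaches from about 250 to 725 mm from the base axis. Payload 9.7 kg.
Tool frame: the origin (TCP) lies at the very end of the fingers, on their centre line; the grasp point (between the pads) lies 19 mm behind it; z points along the fingers, y is the line along which they close (so a half turn about z gives the same grasp; the last joint's range is limited). The gripper opens to 85 mm and grips with 20 to 120 N. Pads are 22 mm wide; open, the fingers measure 114 mm over their backs; the gripper's body (76 mm by 85 mm) begins 54 mm behind the grasp point. The pads swing forward as they close: fully open they stand 13 mm farther back than shut.
Start: joints at [-71.333, 4.979, 10.078, 95.1, 0, 90], TCP at [176.034, -521.065, 231.284] pointing down, gripper open.
Joint ranges: [-179.16, 179.16], [-48.56, 103.87], [-65.8, 70.77], [-126.05, 130.52], [-82.76, 87.17], [-180, 180]. Speed limits (degrees/s): [127.2, 127.2, 147.25, 180, 180, 180].

## Interface

Orientations are given as a 3x3 rotation matrix whose columns are the frame's x, y, z axes.
In Python, from station import robot gives the robot as it stands.
- The arm moves only by the tool play_rows, never from a script. Its arguments are lists of equal length, an entry for each row: "dp": the shift along the tool's x, y, z in units of 0.12 m (1.0 is 0.12 m), a list of three; "turn": the turn about the tool's z in units of 180 degrees (1.0 is 180 degrees); "claw": the finger opening in mm, from 0 to 85.4. In form: {"dp": [[x, y, z], ...], "turn": [turn, ...], "claw": [claw, ...]}. A call has 1 to 20 rows; each row is the pose to reach, as a shift and turn from the pose commanded when the call began, along the tool's axes at that moment, turning the shorter way round; what a row does not reach only later rows make up. A row lasts 1/12 s, in which the tool goes at most 41.7 mm and 7.16 degrees, less where a joint would pass 70% of its speed; a pose out of reach is approached as far as the arm can. A call with a number of a shift or a turn outside -1 to 1 is refused whole. A call with a gripper value outside its range is refused whole. The fingers move at their own pace and stop on an object; "grip_force" is the grip in N (left out, the last holds). Time passes only in rows, so rows that repeat a pose let the fingers close. It gives the time, the measured TCP pose, the force, the opening and the grip force at its end, in the units of the state.
- robot.sense(): the state, without advancing time (a new reading comes with each control period).
- robot.grab_frame(name): name is "scene" or "top" or "wrist"; returns the picture (480x640x3 uint8, red, green, blue); there is no depth.
- robot.get_calibration(name): a dict with "vertical_fov" (degrees; the focal length in pixels is half the picture's height over the tangent of half this angle, whatever the lens; pixels are square), "cx", "cy" (the principal point, pixels), "distortion" ([k1, k2, p1, p2, k3] as OpenCV has them; the pictures are not rectified), "R" (3x3) and "t" (3): a world point X has camera coordinates R X + t. Camera axes: x right, y down, z forward; pixel columns grow to the right and rows downward; lengths in mm; the calibration is good to about 2 mm. A picture is of the moment at which its call begins: read the wrist's pose just before it. get_calibration takes no time and is no camera call; for the wrist camera it gives the pose at the moment of the call.
- robot.close_job(): hands the job in; it is judged then, once.
The state is a dict: "clock": time; "joint_positions": joint angles; "qvel": joint speeds; "effort": joint torques, N m; "position": TCP position; "tool_rot": TCP orientation; "force": force on the tool from outside, world axes, zero at the start; "wrist_torque": the same for the moment, N m; "finger_gap": opening from 0.0 (shut) to 1.0 (fully open); "grip_force": force on a finger pad.
Only numpy, scipy, OpenCV 4.12 (cv2) and the standard library are available. Lean on these libraries where they do the work, as an engineer would, in place of code of your own. Each camera call takes 0.05 s, during which the arm holds its last target. There are 200 camera calls.

## Working session

There is one attempt and no reset: what is moved stays moved. The work goes in short steps, Python scripts to look and compute and a tool call to move; the robot and the scene stay as the last step left them, time stands still between calls to the robot, and variables do not carry over. Pictures are saved under pics/ and viewed, at most 10 in all, crops included, and the job is handed in when it is done.

Besides the shell and the picture viewer there is one more tool, called after ">>>" by a JSON object that holds its "api" and its "payload", one argument or row to a line. play_rows: Moves the arm, as the interface text tells. Its arguments: {"type":"object","properties":{"dp":{"type":"array","items":{"type":"array","items":{"type":"number","minimum":-1,"maximum":1}}},"turn":{"type":"array","items":{"type":"number","minimum":-1,"maximum":1}},"claw":{"type":"array","items":{"type":"number"}},"grip_force":{"type":"number"}},"required":["dp","turn","claw"]}

```bash
mkdir -p pics
python3 - <<'E'
from station import robot
import cv2
for n in ("top","scene"):
    im=robot.grab_frame(n); cv2.imwrite(f"pics/{n}0.png",im[:,:,::-1])
    c=robot.get_calibration(n); print(n,c)
s=robot.sense(); print(s["position"],s["tool_rot"],s["force"],s["clock"],s["finger_gap"])
E
```

```text
top {'vertical_fov': 47.891462063047754, 'cx': 320.1643493490667, 'cy': 243.07767739469745, 'distortion': array([0.04788987, 0.        , 0.        , 0.        , 0.        ]), 'R': array([[-0.01124889, -0.99989082,  0.00958218],
       [-0.9915322 ,  0.009914  , -0.12948211],
       [ 0.12937298, -0.01095757, -0.99153546]]), 't': array([ -20.97470101,  567.25617983, 1479.31417398])}
scene {'vertical_fov': 51.806130518490015, 'cx': 323.4201865504731, 'cy': 232.88781551873947, 'distortion': array([-0.07655213,  0.        ,  0.        ,  0.        ,  0.        ]), 'R': array([[-0.77675075, -0.62939658,  0.02276443],
       [-0.42734663,  0.50015691, -0.75313871],
       [ 0.46263714, -0.59472936, -0.65746777]]), 't': array([439.43103229, 299.96594309, 944.84960674])}
[ 175.98125662 -520.87699289  230.67831883] [[ 9.47386832e-01  3.20090714e-01 -3.53723684e-04]
 [ 3.20090910e-01 -9.47386215e-01  1.08143530e-03]
 [ 1.10444553e-05 -1.13776130e-03 -9.99999353e-01]] [ 0.31120437  0.44736349 -0.72371222] 0.1 0.9986263474281687
```

View pics/top0.png

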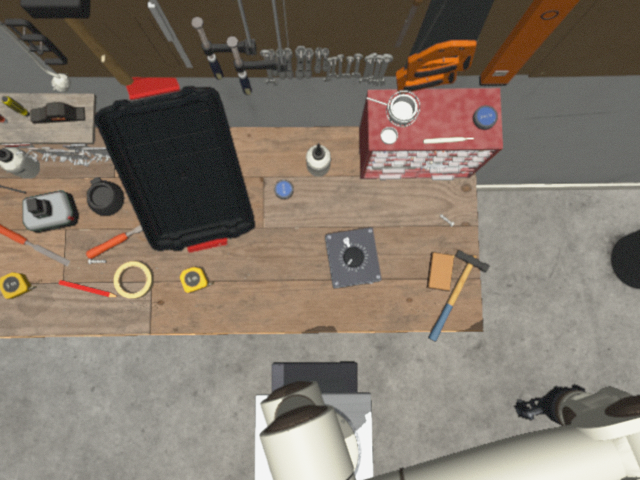

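View pics/scene0.png

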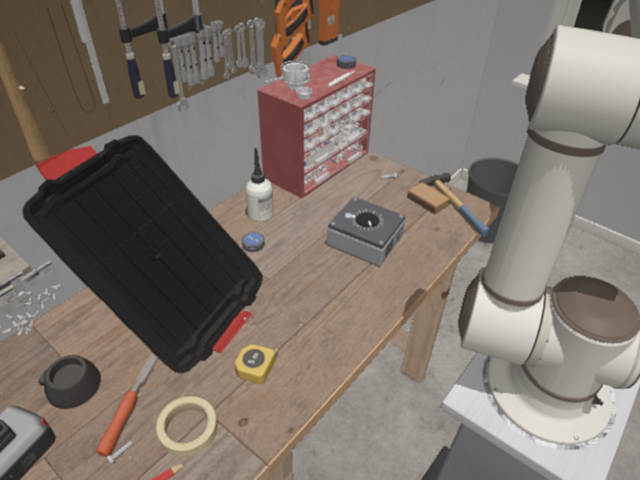

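The top view shows the controller dial at about (354,257), the tab at about (347,242), and plate corners near (326,234), (372,227), (382,283) and (332,288). The scene view shows nothing tall around the box except the bin cabinet farther back.

```bash
cat > h.py <<'E'
from station import robot
import cv2, numpy as np
def K(c):
    f=240/np.tan(np.radians(c["vertical_fov"]/2)); return np.array([[f,0,c["cx"]],[0,f,c["cy"]],[0,0,1.]])
def world(c,px,z):
    u=cv2.undistortPoints(np.array(px,float).reshape(-1,1,2),K(c),np.array(c["distortion"]))[:,0]
    d=np.c_[u,np.ones(len(u))]@c["R"]; o=-c["R"].T@c["t"]
    return o+d*((z-o[2])/d[:,2])[:,None]
def togo(p,yaw_y=None):
    s=robot.sense(); R=s["tool_rot"]; return R.T@(np.array(p)-s["position"])/120
E
python3 - <<'E'
from h import *
c=robot.get_calibration("top")
w=world(c,[(354,257),(347,242),(326,234),(372,227),(382,283),(332,288)],72); print(w.round(0))
print(togo([*w[0][:2],230]), np.degrees(np.arctan2(*(w[2]-w[3])[[1,0]])))
w=robot.get_calibration("wrist"); s=robot.sense(); print(s["tool_rot"].T@(-w["R"].T@w["t"]-s["position"]), w["vertical_fov"], w["R"]@s["tool_rot"])
E
```

```text
[[ 523. -119.   72.]
 [ 565. -100.   72.]
 [ 587.  -43.   72.]
 [ 606. -170.   72.]
 [ 451. -193.   72.]
 [ 439.  -57.   72.]]
[ 3.81380589 -2.24964573  0.00825434] 98.17060309402807
[  82.5055417     0.23253194 -143.26997377] 70.7787319807149 [[ 5.21740411e-05  9.99999669e-01  8.11375265e-04]
 [-9.46635584e-01  3.10900792e-04 -3.22305716e-01]
 [-3.22305862e-01 -7.51260706e-04  9.46635287e-01]]
```

>>> {"api": "play_rows", "payload": {
  "dp": [
    [0.3,-0.18,0],
    [0.6,-0.35,0],
    [0.9,-0.53,0],
    [0.95,-0.56,0]
  ],
  "turn": [0,0,0,0],
  "claw": [0,0,0,0],
  "grip_force": 40
}}

```text
clock: 0.43
position: [265.0, -417.3, 231.4]
tool_rot: [[0.947, 0.323, 0.001], [0.323, -0.947, 0.001], [0.001, -0.001, -1.0]]
force: [-0.9, 0.3, -0.8]
finger_gap: 0.456
grip_force: 0.0
```

>>> {"api": "play_rows", "payload": {
  "dp": [
    [0.3,-0.18,0],
    [0.6,-0.35,0],
    [0.9,-0.53,0],
    [0.95,-0.56,0]
  ],
  "turn": [0,0,0,0],
  "claw": [0,0,0,0]
}}

```text
clock: 0.77
position: [351.6, -317.1, 231.2]
tool_rot: [[0.946, 0.323, 0.001], [0.323, -0.946, 0.001], [0.001, -0.001, -1.0]]
force: [-0.2, -1.0, -0.1]
finger_gap: 0.002
grip_force: 0.0
```

>>> {"api": "play_rows", "payload": {
  "dp": [
    [0.3,-0.18,0],
    [0.6,-0.35,0],
    [0.9,-0.53,0],
    [0.95,-0.56,0]
  ],
  "turn": [0,0,0,0],
  "claw": [0,0,0,0]
}}

```text
clock: 1.1
position: [438.1, -217.0, 230.8]
tool_rot: [[0.946, 0.323, 0.0], [0.323, -0.946, 0.001], [0.001, -0.001, -1.0]]
force: [-0.7, 0.1, -0.0]
finger_gap: 0.0
grip_force: 0.0
```

>>> {"api": "play_rows", "payload": {
  "dp": [
    [0.3,-0.18,0],
    [0.6,-0.35,0],
    [0.8,-0.45,0],
    [0.9,-0.54,0],
    [0.96,-0.57,0],
    [0.96,-0.57,0],
    [0.96,-0.57,0],
    [0.96,-0.57,0],
    [0.96,-0.57,0]
  ],
  "turn": [0,0,0,0,0,0,0,0,0],
  "claw": [0,0,0,0,0,0,0,0,0]
}}

```text
clock: 1.85
position: [522.2, -120.0, 231.5]
tool_rot: [[0.948, 0.319, 0.0], [0.319, -0.948, -0.0], [0.0, 0.0, -1.0]]
force: [0.3, -0.2, 1.0]
finger_gap: -0.002
grip_force: 0.0
```

Run:
```python
from h import *
s=robot.sense(); c=robot.get_calibration("wrist"); im=robot.grab_frame("wrist"); cv2.imwrite("pics/w1.png",im[:,:,::-1])
np.save("w1.npy",{"s":s,"c":c},allow_pickle=True)
print(s["clock"],s["position"],s["tool_rot"].round(3),s["joint_positions"],s["force"])
```

```text
1.85 [ 522.21497598 -120.00982343  231.49513161] [[ 0.948  0.319  0.   ]
 [ 0.319 -0.948 -0.   ]
 [ 0.     0.    -1.   ]] [-1.29374489e+01  3.01004287e+00  8.02071520e+00  9.49969231e+01
 -9.27678382e-03  1.48478819e+02] [ 0.27810947 -0.19350793  0.98791525]
```

View pics/w1.png

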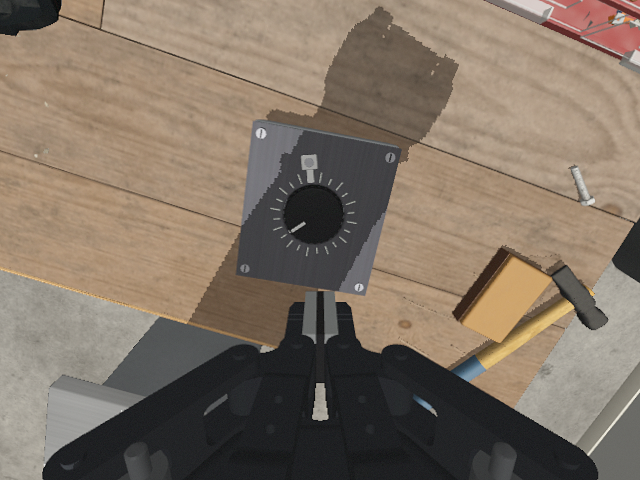

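The wrist view shows the dial centre near (314,214), the pointer end near (291,231) and the tab from (309,155) to (311,181). I'll enlarge this area.

Run:
```python
from h import *
im=cv2.imread("pics/w1.png")[140:280,240:410]; cv2.imwrite("pics/w1c.png",cv2.resize(im,None,fx=4,fy=4,interpolation=cv2.INTER_CUBIC))
```

```text
(no output)
```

View pics/w1c.png

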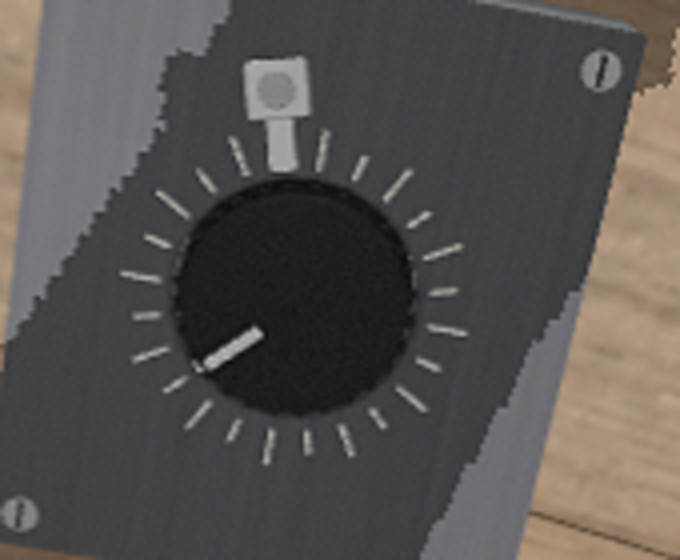

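The crop shows the dial centre near (295,297), the pointer running from (262,331) to (205,366), and the tab from (277,90) to a nose at (285,171). Next I'll convert these to world coordinates.

Run:
```python
from h import *
d=np.load("w1.npy",allow_pickle=True).item(); c=d["c"]
f=lambda p:((np.array(p,float)+.5)/4-.5+[240,140])
sc=world(c,[(261,133),(390,157.7),(245,268),(359,287)],70.)
print(sc.round(1), sc.mean(0))
def mid(a,b,c_,d_):
    A=np.array([b-a,-(d_-c_)])[:,:2].T; t=np.linalg.solve(A,(c_-a)[:2]); return a+t[0]*(b-a)
print("diag",mid(sc[0],sc[3],sc[1],sc[2]))
D=world(c,f([(294.5,297),(262,331),(205,366)]),73.)
T=world(c,f([(277,60),(277,90),(285,171)]),[72.5][0])
print(D,T)
ang=lambda v:np.degrees(np.arctan2(v[1],v[0]))
ctr=D[0]
print("ptr",ang(D[2]-D[1]),ang(D[2]-ctr),np.linalg.norm((D[2]-ctr)),"tab",ang(T[0]-T[2]),[ang(t-ctr) for t in T],[np.linalg.norm(t-ctr) for t in T])
print(togo([*ctr[:2],100]),robot.sense()["position"])
```

```text
[[ 577.9  -47.8   70. ]
 [ 594.  -161.3   70. ]
 [ 450.5  -66.6   70. ]
 [ 466.9 -180.1   70. ]] [ 522.3115256  -113.96372157   70.        ]
diag [ 522.33192911 -114.00392344   70.        ]
[[ 524.65031963 -112.89929972   73.        ]
 [ 514.53132218 -108.29560173   73.        ]
 [ 502.17877188  -98.25039624   73.        ]] [[ 573.87164863  -92.65332722   72.5       ]
 [ 567.76154866  -94.63988652   72.5       ]
 [ 551.41676868 -101.83384416   72.5       ]]
ptr 140.88167924379883 146.9002043469253 26.824631059633866 tab 22.236847062052277 [np.float64(22.358600019829737), np.float64(22.954694744473578), np.float64(22.460577012134426)] [np.float64(53.22488732490028), np.float64(46.82130112179925), np.float64(28.96786324865769)]
[ 0.03740836 -0.04949823  1.09586881] [ 522.2544019  -119.93662933  231.50489508]
```

>>> {"api": "play_rows", "payload": {
  "dp": [
    [0.016,-0.047,0.1],
    [0.016,-0.047,0.2],
    [0.016,-0.047,0.3],
    [0.016,-0.047,0.4],
    [0.016,-0.047,0.5],
    [0.016,-0.047,0.6],
    [0.016,-0.047,0.7],
    [0.016,-0.047,0.8],
    [0.016,-0.047,0.9],
    [0.016,-0.047,0.95],
    [0.016,-0.047,1],
    [0.016,-0.047,1],
    [0.016,-0.047,1],
    [0.016,-0.047,1],
    [0.016,-0.047,1],
    [0.016,-0.047,1],
    [0.016,-0.047,1],
    [0.016,-0.047,1],
    [0.016,-0.047,1],
    [0.016,-0.047,1]
  ],
  "turn": [-0.6,-0.6,-0.6,-0.6,-0.6,-0.6,-0.6,-0.6,-0.6,-0.6,-0.6,-0.6,-0.6,-0.6,-0.6,-0.6,-0.6,-0.6,-0.6,-0.6],
  "claw": [0,0,0,0,0,0,0,0,0,0,0,0,0,0,0,0,0,0,0,0]
}}

```text
clock: 3.57
position: [522.7, -113.1, 111.3]
tool_rot: [[-0.596, 0.803, 0.0], [0.803, 0.596, -0.0], [-0.0, 0.0, -1.0]]
force: [-0.3, 0.1, -0.6]
finger_gap: -0.003
grip_force: 0.0
```

Run:
```python
from h import *
s=robot.sense(); print(s["joint_positions"].round(1),s["position"],s["force"],togo([522.3,-114,77]),togo([522.3,-114,66]))
```

```text
[-12.2   2.2  -6.1  81.7  -0.   41.2] [ 522.72193943 -113.0761875   111.32301704] [-0.33471031  0.14263615 -0.56804866] [-0.00408043 -0.00741468  0.28602515] [-0.00407715 -0.00741645  0.37769181]
```

>>> {"api": "play_rows", "payload": {
  "dp": [
    [-0.004,-0.007,0.1],
    [-0.004,-0.007,0.2],
    [-0.004,-0.007,0.26],
    [-0.004,-0.007,0.3],
    [-0.004,-0.007,0.32],
    [-0.004,-0.007,0.34],
    [-0.004,-0.007,0.36],
    [-0.004,-0.007,0.37],
    [-0.004,-0.007,0.37],
    [-0.004,-0.007,0.37]
  ],
  "turn": [0,0,0,0,0,0,0,0,0,0],
  "claw": [0,0,0,0,0,0,0,0,0,0]
}}

```text
clock: 4.4
position: [522.5, -113.9, 67.2]
tool_rot: [[-0.597, 0.802, 0.0], [0.802, 0.597, -0.0], [-0.0, 0.0, -1.0]]
force: [-2.9, 1.2, 3.1]
finger_gap: -0.0
grip_force: 2.1
```

>>> {"api": "play_rows", "payload": {
  "dp": [
    [0,0,0.006],
    [0,0,0.012],
    [0,0,0.018],
    [0,0,0.018]
  ],
  "turn": [0,0,0,0],
  "claw": [0,0,0,0]
}}

```text
clock: 4.73
position: [522.6, -113.9, 66.1]
tool_rot: [[-0.597, 0.802, 0.001], [0.802, 0.597, -0.0], [-0.001, 0.001, -1.0]]
force: [-7.0, 1.3, 12.8]
finger_gap: -0.0
grip_force: 6.5
```

The force jumped to 12.8 N, so the dial is at its stop. I'll rise and look.

>>> {"api": "play_rows", "payload": {
  "dp": [
    [0,0,-0.03],
    [0,0,-0.06],
    [0,0,-0.1],
    [0,0,-0.15],
    [0,0,-0.2],
    [0,0,-0.26],
    [0,0,-0.35],
    [0,0,-0.45],
    [0,0,-0.5],
    [0,0,-0.5],
    [0,0,-0.5],
    [0,0,-0.5]
  ],
  "turn": [0,0,0,0,0,0,0,0,0,0,0,0],
  "claw": [0,0,0,0,0,0,0,0,85,85,85,85]
}}

```text
clock: 5.73
position: [522.2, -113.8, 124.3]
tool_rot: [[-0.597, 0.802, -0.001], [0.802, 0.597, 0.0], [0.0, -0.0, -1.0]]
force: [-0.1, -0.3, -0.2]
finger_gap: 0.56
grip_force: 0.0
```

Run:
```python
from h import *
s=robot.sense(); c=robot.get_calibration("wrist"); im=robot.grab_frame("wrist"); cv2.imwrite("pics/w2.png",im[:,:,::-1])
np.save("w2.npy",{"s":s,"c":c},allow_pickle=True)
print(s["clock"],s["position"],s["finger_gap"],s["force"],togo([522.4,-114,78]))
```

```text
5.7333 [ 522.24032942 -113.81730318  124.32789369] 0.5603378972564915 [-0.14469641 -0.29887986 -0.16420036] [-0.00289686  0.00097532  0.38441849]
```

View pics/w2.png

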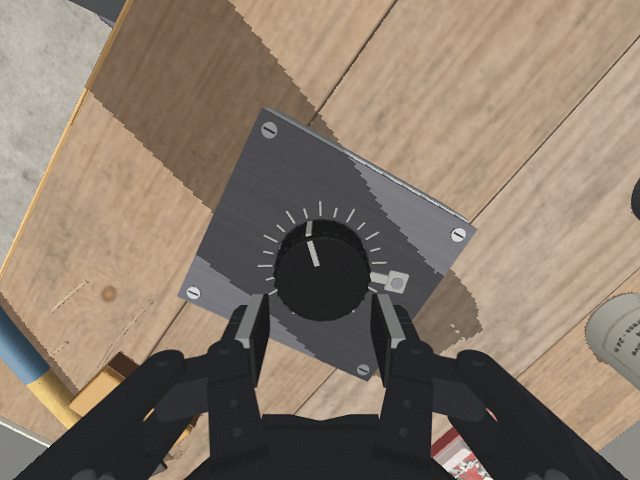

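The dial is out. Its pointer runs from (316,266) to (309,241) on the top face, and the tab goes from its nose at (371,277) to about (397,282).

Run:
```python
from h import *
d=np.load("w2.npy",allow_pickle=True).item(); c=d["c"]
P=world(c,[(316.3,265.5),(309,241)],95.); T=world(c,[(372,278),(397,282.5)],72.5)
S=world(c,[(269,130),(459,235),(193.5,293),(363.5,370)],70.)
ang=lambda v:np.degrees(np.arctan2(v[1],v[0])); C=np.array([522.4,-114,0])
print(S.mean(0),P,T,ang(P[1]-P[0]),[ang(p-C) for p in P],[ang(t-S.mean(0)) for t in T],ang(T[1]-T[0]))
```

```text
[ 523.72042967 -114.19834735   70.        ] [[ 514.80662686 -108.01091389   95.        ]
 [ 503.09977378  -98.81610585   95.        ]] [[ 553.87016359 -101.69258422   72.5       ]
 [ 568.72271262  -94.59683631   72.5       ]] 141.85316539129045 [np.float64(141.7362590232831), np.float64(141.80712559547092)] [np.float64(22.528111967419125), np.float64(23.5363538721786)] 25.535958349502764
```

>>> {"api": "play_rows", "payload": {
  "dp": [
    [0,0,0],
    [0,0,0],
    [-0.003,0.001,0],
    [-0.003,0.001,0.1],
    [-0.003,0.001,0.2],
    [-0.003,0.001,0.3],
    [-0.003,0.001,0.36],
    [-0.003,0.001,0.39],
    [-0.003,0.001,0.39],
    [-0.003,0.001,0.39]
  ],
  "turn": [0,0,0,0,0,0,0,0,0,0],
  "claw": [85,85,85,85,85,85,85,85,85,85]
}}

```text
clock: 6.62
position: [522.6, -114.1, 77.8]
tool_rot: [[-0.597, 0.802, -0.0], [0.802, 0.597, 0.0], [0.0, -0.0, -1.0]]
force: [-0.3, -0.2, 0.1]
finger_gap: 0.996
grip_force: 0.0
```

>>> {"api": "play_rows", "payload": {
  "dp": [
    [0,0,0],
    [0,0,0],
    [0,0,0],
    [0,0,0],
    [0,0,0],
    [0,0,0],
    [0,0,0],
    [0,0,0]
  ],
  "turn": [0,0,0,0,0,0,0,0],
  "claw": [50,50,50,50,50,50,50,50],
  "grip_force": 30
}}

```text
clock: 7.28
position: [523.5, -113.8, 78.5]
tool_rot: [[-0.597, 0.802, 0.002], [0.802, 0.597, 0.0], [-0.001, 0.002, -1.0]]
force: [5.3, 3.2, 2.3]
finger_gap: 0.619
grip_force: 33.3
```

>>> {"api": "play_rows", "payload": {
  "dp": [
    [0,0.008,0],
    [0,0.008,0],
    [0,0.008,0],
    [0,0.008,0],
    [0,0.008,0],
    [0,0.008,0],
    [0,0.008,0],
    [0,0.008,0],
    [0,0.008,0],
    [0,0.008,0],
    [0,0.008,0],
    [0,0.008,0],
    [0,0.008,0],
    [0,0.008,0],
    [0,0.008,0],
    [0,0.008,0],
    [0,0.008,0],
    [0,0.008,0],
    [0,0.008,0],
    [0,0.008,0]
  ],
  "turn": [0.03,0.065,0.1,0.135,0.17,0.205,0.24,0.275,0.31,0.345,0.38,0.415,0.45,0.485,0.52,0.555,0.59,0.63,0.66,0.66],
  "claw": [50,50,50,50,50,50,50,50,50,50,50,50,50,50,50,50,50,50,50,50]
}}

```text
clock: 8.95
position: [522.8, -113.5, 77.8]
tool_rot: [[0.991, 0.133, -0.002], [0.133, -0.991, 0.0], [-0.002, -0.0, -1.0]]
force: [-3.0, 3.3, 2.2]
finger_gap: 0.614
grip_force: 33.3
```

>>> {"api": "play_rows", "payload": {
  "dp": [
    [0,0,0],
    [0,0,0]
  ],
  "turn": [0,0],
  "claw": [50,50]
}}

```text
clock: 9.12
position: [522.8, -113.4, 77.7]
tool_rot: [[0.99, 0.14, -0.002], [0.14, -0.99, 0.0], [-0.001, -0.0, -1.0]]
force: [-3.9, 2.5, 2.8]
finger_gap: 0.614
grip_force: 33.3
```

Run:
```python
from h import *
s=robot.sense(); c=robot.get_calibration("wrist"); im=robot.grab_frame("wrist"); cv2.imwrite("pics/w3.png",cv2.resize(im[140:330,210:430,::-1],None,fx=3,fy=3,interpolation=cv2.INTER_CUBIC))
np.save("w3.npy",{"s":s,"c":c},allow_pickle=True)
R=s["tool_rot"];print(s["clock"],s["position"],s["finger_gap"],s["force"],np.degrees(np.arctan2(R[1,0],R[0,0])))
```

```text
9.1167 [ 522.78452857 -113.44444767   77.7083055 ] 0.614120618924088 [-3.94776653  2.46422797  2.78265467] 8.049308630359622
```

View pics/w3.png

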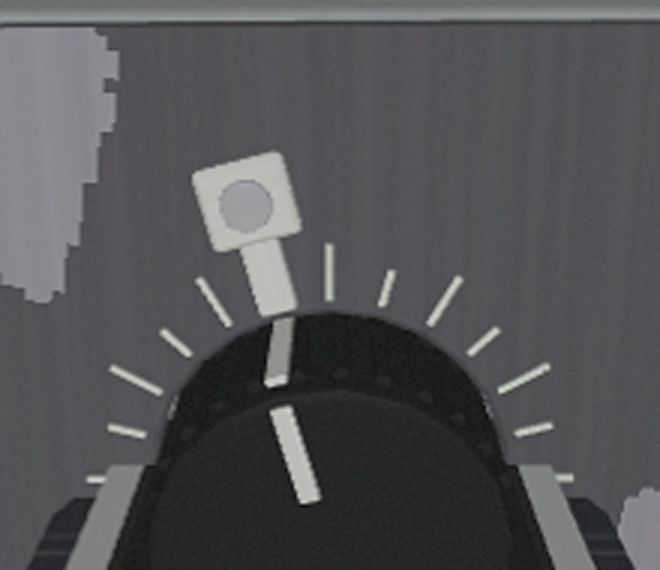

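The pointer runs from (310,500) to (281,408) in the crop. The tab's screw is at (246,206) and its nose at (278,312). I'll compute the remaining angle.

Run:
```python
from h import *
d=np.load("w3.npy",allow_pickle=True).item(); c=d["c"]
f=lambda p:(np.array(p,float)+.5)/3-.5+[210,140]
P=world(c,f([(310,500),(281,408)]),95.); T=world(c,f([(278,312),(262,280),(246,203),(234,160)]),72.5)
k=world(c,f([(329.5,272)]),70.)
ang=lambda v:np.degrees(np.arctan2(v[1],v[0]))
print(P,T,k,ang(P[1]-P[0]),ang(T[2]-T[0]),ang(T[3]-T[0]))
for C in ([522.4,-114,0],[523,-113.5,0]):
  print([ang(p-C) for p in P],[ang(t-C) for t in T],ang(k[0]-C),[np.linalg.norm((t-C)[:2]) for t in T])
```

```text
[[ 532.09207292 -109.48376525   95.        ]
 [ 545.64912473 -103.66781315   95.        ]] [[ 551.26405517 -101.42543361   72.5       ]
 [ 556.10262176  -98.34375864   72.5       ]
 [ 567.80791971  -94.52959808   72.5       ]
 [ 574.03293765  -92.03030938   72.5       ]] [[ 558.0611044  -108.54507714   70.        ]] 23.21924976066967 22.627414951937368 22.42251309697031
[np.float64(24.984201810874062), np.float64(23.96093012646948)] [np.float64(23.54025033451319), np.float64(24.91678904643938), np.float64(23.20910571613515), np.float64(23.04963582909096)] 8.696871244879283 [np.float64(31.484176989321057), np.float64(37.161601240700705), np.float64(49.40623162035846), np.float64(56.11263276768202)]
[np.float64(23.832450919272308), np.float64(23.4660943254059)] [np.float64(23.132451232065122), np.float64(24.60096991180569), np.float64(22.946420753090784), np.float64(22.816617829873323)] 8.04391381185661 [np.float64(30.735191037382737), np.float64(36.40735117124118), np.float64(48.658255387539114), np.float64(55.3652268154091)]
```

>>> {"api": "play_rows", "payload": {
  "dp": [
    [0,0,0],
    [0,0,0],
    [0,0,0],
    [0,0,0],
    [0,0,0],
    [0,0,0],
    [0,0,-0.1],
    [0,0,-0.2],
    [0,0,-0.35],
    [0,0,-0.5],
    [0,0,-0.6],
    [0,0,-0.6],
    [0,0,-0.6],
    [0,0,-0.6],
    [0,0,-0.6],
    [0,0,-0.6],
    [0,0,-0.6]
  ],
  "turn": [0.003,0.003,0.003,0.003,0.003,0.003,0.003,0.003,0.003,0.003,0.003,0.003,0.003,0.003,0.003,0.003,0.003],
  "claw": [50,50,85,85,85,85,85,85,85,60,0,0,0,0,0,0,0]
}}

```text
clock: 10.58
position: [523.1, -113.4, 149.2]
tool_rot: [[0.992, 0.128, -0.001], [0.128, -0.992, 0.0], [-0.001, -0.0, -1.0]]
force: [-0.4, -0.5, 0.6]
finger_gap: -0.0
grip_force: 0.0
```

Run:
```python
from h import *
s=robot.sense(); c=robot.get_calibration("wrist"); im=robot.grab_frame("wrist"); cv2.imwrite("pics/w4.png",cv2.resize(im[140:330,210:430,::-1],None,fx=3,fy=3,interpolation=cv2.INTER_CUBIC))
np.save("w4.npy",{"s":s,"c":c},allow_pickle=True)
R=s["tool_rot"];print(s["clock"],s["position"],s["finger_gap"],s["force"],np.degrees(np.arctan2(R[1,0],R[0,0])),togo([522.7,-113.8,66]))
```

```text
10.5833 [ 523.13925652 -113.42252287  149.16151764] -0.0001609049502707128 [-0.43397248 -0.51720935  0.59386201] 7.326275989943945 [-0.00427975  0.00238862  0.69453544]
```

View pics/w4.png

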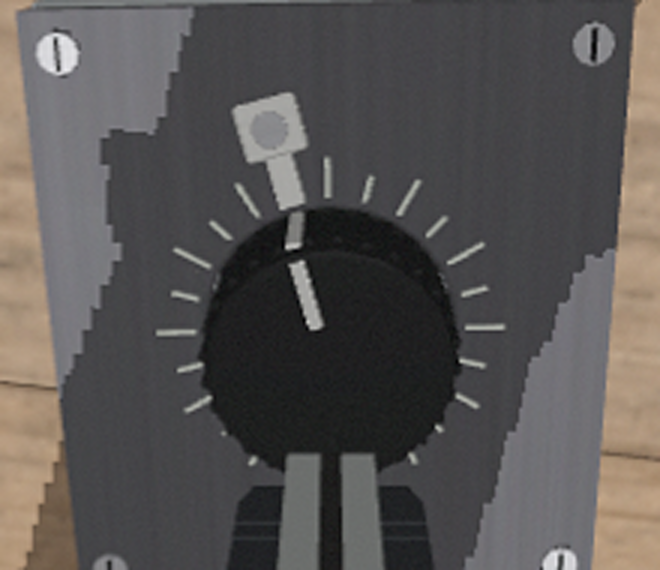

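The pointer runs from (317,328) to (295,263) and the tab from its nose at (290,207) to its screw at (268,131). I'll compute the angle.

Run:
```python
from h import *
d=np.load("w4.npy",allow_pickle=True).item(); c=d["c"]
f=lambda p:(np.array(p,float)+.5)/3-.5+[210,140]
P=world(c,f([(317,328),(295,263)]),95.); T=world(c,f([(290.5,207),(268.5,131),(263,100)]),72.5)
ang=lambda v:np.degrees(np.arctan2(v[1],v[0]))
print(ang(P[1]-P[0]),ang(T[1]-T[0]),ang(T[2]-T[0]))
for C in ([522.4,-114,0],[523,-113.5,0]):
  print([ang(p-C) for p in P],[ang(t-C) for t in T])
```

```text
24.709289995237185 22.43190608650838 20.728405725618508
[np.float64(24.802750216122096), np.float64(24.74747288213729)] [np.float64(24.325997664955572), np.float64(23.64766282817902), np.float64(22.758410462234735)]
[np.float64(23.577565907976968), np.float64(24.267709032977308)] [np.float64(23.93643278577466), np.float64(23.38919743528575), np.float64(22.51943111989945)]
```

>>> {"api": "play_rows", "payload": {
  "dp": [
    [-0.004,0.002,0.15],
    [-0.004,0.002,0.3],
    [-0.004,0.002,0.4],
    [-0.004,0.002,0.44],
    [-0.004,0.002,0.48],
    [-0.004,0.002,0.52],
    [-0.004,0.002,0.56],
    [-0.004,0.002,0.6],
    [-0.004,0.002,0.63],
    [-0.004,0.002,0.66],
    [-0.004,0.002,0.68],
    [-0.004,0.002,0.69],
    [-0.004,0.002,0.7],
    [-0.004,0.002,0.705],
    [-0.004,0.002,0.705]
  ],
  "turn": [0,0,0,0,0,0,0,0,0,0,0,0,0,0,0],
  "claw": [0,0,0,0,0,0,0,0,0,0,0,0,0,0,0]
}}

```text
clock: 11.88
position: [523.3, -113.8, 66.2]
tool_rot: [[0.992, 0.128, 0.001], [0.128, -0.992, -0.0], [0.001, 0.0, -1.0]]
force: [-3.0, 1.0, 9.2]
finger_gap: -0.004
grip_force: 4.6
```

>>> {"api": "play_rows", "payload": {
  "dp": [
    [0,0,0.006],
    [0,0,0.006],
    [0,0,-0.02],
    [0,0,-0.06],
    [0,0,-0.12],
    [0,0,-0.3],
    [0,0,-0.5],
    [0,0,-0.7],
    [0,0,-0.8],
    [0,0,-0.9],
    [0,0,-0.9],
    [0,0,-0.9],
    [0,0,-0.9],
    [0,0,-0.9]
  ],
  "turn": [0,0,0,0,0,0,0,0,0,0,0,0,0,0],
  "claw": [0,0,0,0,0,0,0,0,0,0,0,0,0,0]
}}

```text
clock: 13.05
position: [522.5, -113.7, 171.9]
tool_rot: [[0.992, 0.128, -0.002], [0.128, -0.992, 0.0], [-0.002, -0.001, -1.0]]
force: [-0.6, -0.2, -0.3]
finger_gap: 0.001
grip_force: 0.0
```

Run:
```python
from h import *
s=robot.sense(); c=robot.get_calibration("wrist"); im=robot.grab_frame("wrist"); cv2.imwrite("pics/w5.png",cv2.resize(im[150:290,230:410,::-1],None,fx=4,fy=4,interpolation=cv2.INTER_CUBIC))
np.save("w5.npy",{"s":s,"c":c},allow_pickle=True)
print(s["clock"],s["position"],s["force"])
```

```text
13.05 [ 522.52973554 -113.68674371  171.85187344] [-0.64284158 -0.24671237 -0.31777024]
```

View pics/w5.png

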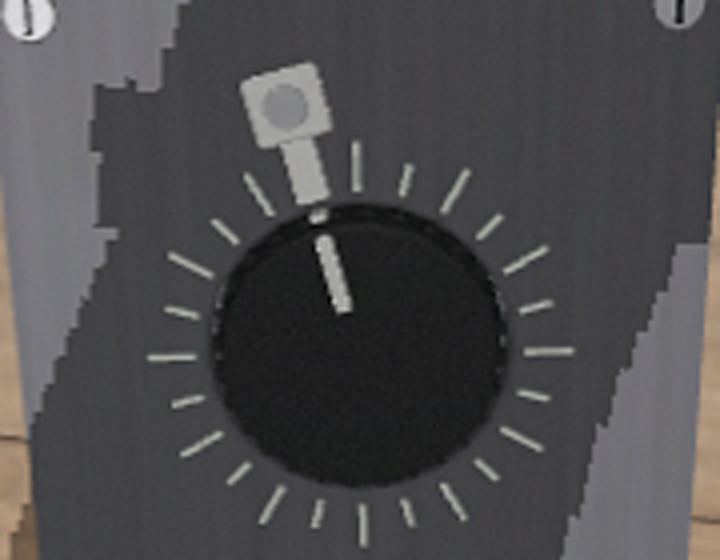

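The dial is parked, with the pointer from (343,310) to (322,237) in line with the tab from its nose at (314,203) to its screw at (287,106); both slopes are about 16°. I'm handing it in.

```bash
python3 -c "
from station import robot
print(robot.close_job())"
```

```text
the job is handed in; nothing more can be done
None
```

The dial was popped out, turned to the tab and pressed back in; the last picture shows it parked with the pointer within about 1° of the tab, and the job is handed in at about 13 s with nothing else touched.

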